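# Load a terminal post into the soldering jig with cross-lock tweezers

### The arm

A 6-joint arm with a two-finger parallel gripper is mounted at the origin on the work surface. World frame = base frame: x ahead of the robot, y to its left, z up, the work surface at z = 0. Lengths are in m, angles in rad, forces in N, time in s.
With the tool pointing down it reaches from about 0.375 to 0.975 m from the base axis. Payload 3.8 kg.
Tool frame: the origin (TCP) lies on the centre line of the jaws, within the pads' length; the fingertips stand 25 mm ahead of it and the grasp point (between the pads) lies 6 mm ahead of it; z points along the fingers, y is the line along which they close (so a half turn about z gives the same grasp; the last joint's range is limited). The gripper opens to 85 mm and grips with 20 to 120 N. Pads are 22 mm wide; open, the fingers measure 114 mm over their backs; the gripper's body (76 mm by 85 mm) begins 54 mm behind the grasp point. The pads swing forward as they close: fully open they stand 13 mm farther back than shut.
Start: joints at [1.152, 0.264, 1.604, -0, 1.274, -0.037], TCP at [0.251, 0.626, 0.256] pointing down, gripper open.
Joint ranges: [-2.63, 2.63], [-0.94, 2.18], [0.31, 2.57], [-1.31, 4.45], [0, 2.66], [-2.55, 2.55]. Speed limits (rad/s): [2.57, 2.57, 3.14, 3.14, 3.14, 3.14].

### API

Orientations are given as a rotation vector (axis times angle).
In Python, from workcell import bot gives the robot as it stands. The module is installed in compiled form; this text tells all that it offers.
- The arm moves only by the tool play_rows, never from a script. Its argument "commands" is a list that holds one entry, the list of rows, each a list of 7 numbers: the shift along the tool's x, y, z as a fraction of full scale, then the turn, a rotation vector about the tool's x, y, z as a fraction of full scale, then the closure, from -1 (fully open) to 1 (shut). A call has 1 to 8 rows; each row is the pose to reach, as a shift and turn from the pose commanded when the call began, along the tool's axes at that moment, turning the shorter way round; what a row does not reach only later rows make up. Full scale, the value 1, is 60 cm for a shift and 180 degrees for a turn. A row lasts 1/10 s, in which the tool goes at most 50 mm and 8.59 degrees, less where a joint would pass 70% of its speed; a pose out of reach is approached as far as the arm can. A call with a number of a shift or a turn outside -1 to 1 is refused whole. A call with a gripper value outside its range is refused whole. The fingers move at their own pace and stop on an object; "force" is the grip in N (left out, the last holds). Time passes only in rows, so rows that repeat a pose let the fingers close. It gives the time, the measured TCP pose, the force, the opening and the grip force at its end, in the units of the state.
- bot.read_state(): the state, without advancing time (a new reading comes with each control period).
- bot.read_camera(name): name is "scene" or "top" or "wrist"; returns the picture (480x640x3 uint8, blue, green, red); there is no depth.
- bot.camera_params(name): a dict with "fov_y" (degrees; the focal length in pixels is half the picture's height over the tangent of half this angle, whatever the lens; pixels are square), "cx", "cy" (the principal point, pixels), "rvec" (rotation vector, rad) and "tvec" (3), from world to camera coordinates, as OpenCV has them. Camera axes: x right, y down, z forward; pixel columns grow to the right and rows downward; lengths in m; the calibration is good to about 2 mm. The wrist camera is an equidistant fisheye: a pixel r from the principal point sees the ray r / f radians off the axis. A picture is of the moment at which its call begins: read the wrist's pose just before it. camera_params takes no time and is no camera call; for the wrist camera it gives the pose at the moment of the call.
- bot.finish_job(): hands the job in; it is judged then, once.
The state is a dict: "time": time; "q": joint angles; "joint_vel": joint speeds; "joint_torque": joint torques, N m; "tool_pos": TCP position; "tcp_rot": TCP orientation; "wrist_force": force on the tool from outside, world axes, zero at the start; "torque": the same for the moment, N m; "width": opening from 0.0 (shut) to 1.0 (fully open); "grip_force": force on a finger pad.
Only numpy, scipy, OpenCV 4.12 (cv2) and the standard library are available. Lean on these libraries where they do the work, as an engineer would, in place of code of your own. Each camera call takes 0.05 s, during which the arm holds its last target. There are 200 camera calls.

### The job

Take the self-closing tweezers from their stand, squeeze them open, gently lower them over the blade of the brass post in the rack and let them close on it. With the tweezers carry the post to the soldering jig, put it foot down into the socket's hole, push it gently but firmly down until you feel the sprung contact hidden inside press back, and leave it standing there with the tweezers still clamped on it as a heat sink. Do not touch the post with the fingers and leave the other things alone.

Things in the scene. Friction and masses are not known exactly. Their poses are not given: they have to be found in the camera images.
- grips (a point): Steel cross-lock tweezers, 128 mm tall, 90 g, upright in a stand, points down. This point: midway between the two black grip pads, 86 mm above the jaw tips. z up along the tweezers, y from pad to pad. Pads 16 mm wide (x), 24 mm tall, 56 mm over both at rest. Squeezing them along y opens the jaws, letting go closes them.
- knob (a point): Centre of the fixed black knob on top of the tweezers' spine, 18 x 18 x 26 mm, 115 mm above the jaw tips (29 mm above the pad centre); flat faces along the tweezers' x and y. It is 4 mm above the top of the pads. Holding the tweezers here leaves the jaws closed.
- jaws (a point): Point midway between the two jaws, 10 mm above their tips; same axes as the tweezers. Jaws: steel plates 14 mm wide (x), 20 mm tall, faces 2 mm apart at rest, 26 mm fully open. The spine's end, 10 x 12 mm, is 12 mm above this point: the stop that touches the top of what is between the jaws.
- grip_a (a joint): How far the pad on +y is squeezed in, m: 0 jaw shut to 0.012 fully open at a firm stop (32 mm over both pads). A pad takes 10.5 N to start moving, 16.5 N at the stop. About 3 mm on each side when clamped on the post's blade.
- grip_b (a joint): The same for the pad on -y.
- stand: Fixed aluminium stand of the tweezers, 62 x 70 mm, 60 mm high. The tweezers' cross-bar, 56 mm long (x), 12 mm wide, 44 to 56 mm above the jaw tips, rests in notches 10 mm deep; the tips hang 6 mm over the table. Lift straight up at least 60 mm before going sideways. Origin: centre of its underside.
- blade (a point): Brass post, 68 mm tall, 50 g, loose in the rack: round shaft 12 mm across, 44 mm long, on it a flat blade 14 mm (x) by 8 mm (y) by 24 mm tall. This point: the blade's centre, 56 mm above the foot, 12 mm below the top; z up. Clamp it across y: tweezers' y along the post's y, either way round.
- foot (a point): Centre of the underside of the post's shaft. With the tweezers' spine resting on the top of the blade, the jaw tips are 2 mm above the shaft's shoulder.
- rack: Fixed black block 70 x 70 x 24 mm with one hole 13.6 mm wide and 18 mm deep in the middle, in which the post stands; do not press the post down on it with over 20 N. Origin: centre of its underside.
- mouth (a point): Centre of the mouth (top) of the hole in the jig's grey socket block, 66 x 66 mm, top 60 mm above the table. The hole is 13.6 mm wide, upright, with a 3 mm chamfer at the mouth. Its floor is a sprung contact that lies, differently each time, 14 to 34 mm below the mouth and must be felt.
- jig: Fixed aluminium base plate of the jig, 130 x 100 x 8 mm, under the socket block; origin: centre of its underside. It carries the sprung contact, which gives 1 mm for every 4 N, up to 6 mm. Press the post on it with some 5 to 9 N, then leave it standing; over 12 N damages it.
- bin: Bystander: empty blue bin 130 x 90 x 50 mm; origin centre of underside.
- flux: Bystander: small bottle 42 mm wide, 85 mm high; origin centre of underside.
- driver: Bystander: screwdriver lying on the table.

How it is judged:
On the way, in this order (a step that is already met when the one before it is completed fails the run):
1. the tweezers are squeezed open, out of their stand (value of joint each of grip_a, grip_b above 0.006 m and distance of jaws from where it was at the start of the episode above 0.05 m), for 0.1 s.
2. the tweezers have closed on the blade of the post (distance between jaws and blade below 0.013 m and value of joint each of grip_a, grip_b below 0.0058 m and contact force between tweezers and post above 0.3 N), for 0.2 s.
3. the post is carried out of the rack by the tweezers (z of foot in the frame of rack above 0.03 m and distance between jaws and blade below 0.015 m), for 0.2 s.
4. the post is in the socket's hole and pressed on the hidden contact with at least 4 N (horizontal distance between foot and mouth below 0.004 m and contact force between post and jig above 4 N), for 0.2 s.
At the end, for the whole second after the job is handed in: The post stands in the socket's hole (foot within 4 mm of the hole's axis, at least 12 mm deep, leaning less than 0.2 rad), resting on the hidden contact and at rest, with the tweezers still clamped on its blade (jaw point within 15 mm of the blade's centre) (horizontal distance between foot and mouth below 0.004 m and z of foot in the frame of mouth below -0.012 m and contact force between post and jig above 0.2 N and angle between blade's own z axis and vertical below 0.2 rad and distance between jaws and blade below 0.015 m and linear speed of post below 0.02 m/s); the robot touches nothing.
It fails at once if the post is pressed on the hidden contact with more than 12 N (contact force between post and jig above 12 N).
It fails at once if the post is pushed into the rack with more than 20 N (contact force between post and rack above 20 N).
It fails at once if the fingers touch the post (contact force between the fingers and post above 0.3 N).
It fails at once if a bystander is disturbed (distance of any of bin, flux, driver from where it was at the start of the episode above 0.02 m).
It also fails if it takes over 46 s, if anything falls off the work surface, if the arm or the gripper's body presses on something with over 40 N, if the wrist force passes 120 N, or if a joint passes its speed limit or range.

## Working session

There is one attempt and no reset: what is moved stays moved. The work goes in short steps, Python scripts to look and compute and a tool call to move; the robot and the scene stay as the last step left them, time stands still between calls to the robot, and variables do not carry over. Pictures are saved under pics/ and viewed, at most 12 in all, crops included, and the job is handed in when it is done.

Besides the shell and the picture viewer there is one more tool, called after "Call:" as name(argument=value, ...) on one line, values as JSON. play_rows: Moves the arm, as the interface text tells. Its arguments: {"type":"object","properties":{"commands":{"type":"array"},"force":{"type":"number"}},"required":["commands"]}

```bash
mkdir -p pics
cat > h.py <<'E'
import numpy as np, cv2
from workcell import bot
from scipy.spatial.transform import Rotation as R
def params(n):
    p=bot.camera_params(n); p['f']=240/np.tan(np.radians(p['fov_y'])/2)
    p['R']=R.from_rotvec(p['rvec']).as_matrix(); p['t']=np.array(p['tvec']); p['n']=n; return p
def ray(p,u,v):
    x=np.array([u-p['cx'],v-p['cy']])/p['f']
    if p['n']=='wrist':
        r=np.linalg.norm(x); d=np.r_[np.sin(r)*x/max(r,1e-9),np.cos(r)]
    else: d=np.r_[x,1]
    return -p['R'].T@p['t'], p['R'].T@d
def plane(p,u,v,z):
    o,d=ray(p,u,v); return o+d*(z-o[2])/d[2]
def proj(p,X):
    c=p['R']@np.array(X)+p['t']
    if p['n']=='wrist':
        s=np.linalg.norm(c[:2]); return p['f']*np.arctan2(s,c[2])*c[:2]/max(s,1e-9)+[p['cx'],p['cy']]
    return p['f']*c[:2]/c[2]+[p['cx'],p['cy']]
def tri(*rs):
    A=0;b=0
    for o,d in rs:
        d=d/np.linalg.norm(d); M=np.eye(3)-np.outer(d,d); A=A+M; b=b+M@o
    return np.linalg.solve(A,b)
def tool(target,s=None):
    s=s or bot.read_state(); return R.from_rotvec(s['tcp_rot']).inv().apply(np.array(target)-s['tool_pos'])/0.6
E
python3 - <<'E'
from h import *
for n in('scene','top','wrist'):
    p=params(n); cv2.imwrite(f'pics/{n}0.png',bot.read_camera(n)); print(n,p['f'],p['cx'],p['cy'],ray(p,320,240))
s=bot.read_state(); print(s); print(R.from_rotvec(s['tcp_rot']).as_matrix().round(3))
E
```

```text
scene 515.7771562686357 327.4027677302766 255.32638017999375 (array([ 1.14485366, -0.47090126,  0.72597684]), array([-0.59396877,  0.46847627, -0.65484354]))
top 473.79123714535365 314.1262912805416 245.93867775174132 (array([ 0.54897521, -0.0039437 ,  1.21323905]), array([ 0.05681459, -0.01265005, -0.99846025]))
wrist 371.64829954431775 310.3655848810899 240.67952082923395 (array([0.18703931, 0.650525  , 0.37210836]), array([ 0.25839392, -0.07787281, -0.96289585]))
{'time': 0.15, 'q': array([ 1.15210923e+00,  2.64592665e-01,  1.60509401e+00,  1.77472860e-05,
        1.27367104e+00, -3.69164876e-02]), 'joint_vel': array([ 0.00069702, -0.00138398, -0.00471784, -0.00041539, -0.00076363,
       -0.00068742]), 'joint_torque': array([-5.02163148e-04, -5.15902054e+01, -3.67961490e+01, -1.13950016e-04,
        8.07670760e-03, -8.31495470e-06]), 'tool_pos': array([0.25127268, 0.62591816, 0.2552213 ]), 'tcp_rot': array([-5.95977757e-01, -3.08412053e+00,  2.69454380e-03]), 'wrist_force': array([ 0.66643993, -0.95706063, -0.51380171]), 'torque': array([-0.06246909,  0.01182364, -0.00789473]), 'grip_force': 0.0, 'width': 0.9962039693332345}
[[-0.928  0.373 -0.001]
 [ 0.373  0.928 -0.002]
 [ 0.    -0.002 -1.   ]]
```

View pics/top0.png

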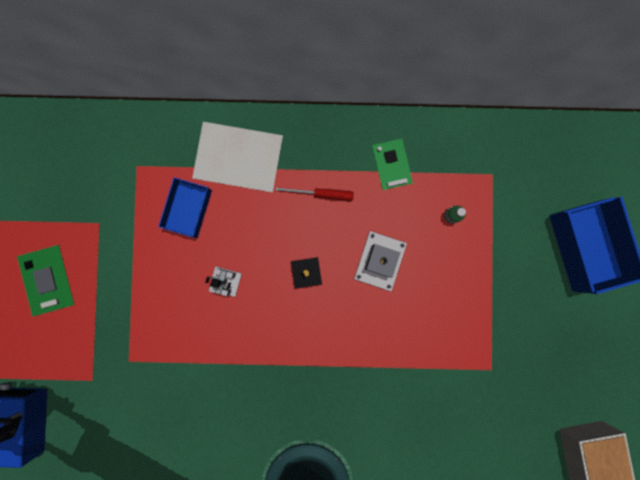

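View pics/scene0.png

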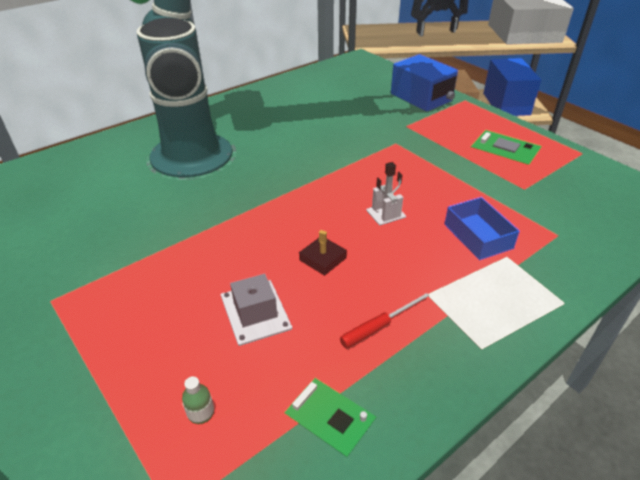

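Top view: tweezers and stand near (222,282), rack with post (306,273), socket (382,261). The scene view shows the knob at about (391,169), the post top at (323,233) and the hole at (253,291).

Run:
```python
from h import *
T=params('top');S=params('scene')
print('knob',tri(ray(T,209,281),ray(S,391,169)), plane(T,209,281,.134))
print('post',tri(ray(T,306,273),ray(S,323,233)), plane(T,306,273,.074), 'rack',plane(T,306,273,.024))
print('mouth',tri(ray(T,382,261),ray(S,253,291)), plane(T,382,261,.06))
im=cv2.imread('pics/top0.png'); 
def rect(m,c,z):
    n,l,st,ce=cv2.connectedComponentsWithStats(m.astype(np.uint8))
    for i in range(1,n):
        if np.hypot(*(ce[i]-c))<22 and st[i,4]>100:
            cn,_=cv2.findContours((l==i).astype(np.uint8),0,2); r=cv2.minAreaRect(cn[0])
            b=np.array([plane(T,u,v,z)[:2] for u,v in cv2.boxPoints(r)]); e=b[1]-b[0]
            print(r,b.mean(0).round(4),np.linalg.norm(b-np.roll(b,1,0),axis=1).round(4),np.degrees(np.arctan2(e[1],e[0]))%90)
i=im.astype(int);mx=i.max(2);mn=i.min(2)
print('rack');rect(mx<60,(306,273),.024)
print('plate');rect((mn>150)&(mx-mn<40),(382,261),.008)
print('sock');rect((mx<150)&(mn>60)&(mx-mn<30),(382,261),.06)
s=bot.read_state();print(s['time'])
print('go',tool(np.r_[tri(ray(T,209,281),ray(S,391,169))[:2],.27]))
big=np.hstack([cv2.resize(im[250:310,180:260],None,fx=5,fy=5,interpolation=cv2.INTER_CUBIC),cv2.resize(cv2.imread('pics/scene0.png')[155:230,340:420],(400,375))[:300]])
cv2.imwrite('pics/c0.png',big)
```

```text
knob [0.50743254 0.23307263 0.11505432] [0.51105206 0.23230638 0.134     ]
post [0.53494212 0.01512134 0.0690984 ] [0.53366791 0.01336428 0.074     ] rack [0.53299609 0.01412391 0.024     ]
mouth [ 0.56767534 -0.17076332  0.05349326] [ 0.56706076 -0.17059611  0.06      ]
rack
((305.7803649902344, 272.572265625), (26.610008239746094, 26.457950592041016), 81.25383758544922) [0.5341 0.0147] [0.0666 0.0664 0.0666 0.0662] 10.121035862231437
plate
((380.2500305175781, 260.75), (37.631103515625, 48.69907760620117), 18.434947967529297) [ 0.5685 -0.1737] [0.0953 0.1241 0.0958 0.124 ] 72.70846300971806
sock
((380.4499816894531, 262.1499938964844), (31.939001083374023, 32.25522994995117), 18.434947967529297) [ 0.5642 -0.1669] [0.0775 0.0786 0.0777 0.0786] 72.69075574590184
0.15
go [-0.64013062 -0.44858476 -0.0238928 ]
```

View pics/c0.png

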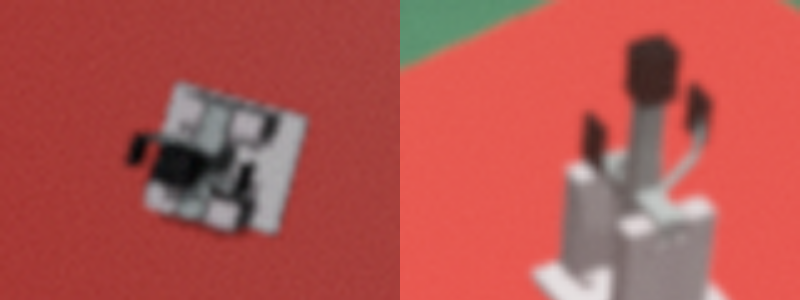

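Run:
```python
from h import *
T=params('top')
print(plane(T,215.6,283,.134),plane(T,215.6,283,.12),(plane(T,207.6,280,.1)+plane(T,229,285,.1))/2)
print(tool(np.r_[plane(T,215.6,283,.13)[:2],.25]))
```

```text
[0.5068805  0.21717119 0.134     ] [0.50633444 0.22003951 0.12      ] [0.50687484 0.21785805 0.1       ]
[-0.64840332 -0.47229242  0.00948171]
```

Call:
play_rows(commands=[[[-0.08, -0.06, 0, 0, 0, 0, -1], [-0.16, -0.12, 0, 0, 0, 0, -1], [-0.24, -0.18, 0, 0, 0, 0, -1], [-0.32, -0.24, 0, 0, 0, 0, -1], [-0.38, -0.29, 0, 0, 0, 0, -1], [-0.43, -0.32, 0, 0, 0, 0, -1], [-0.44, -0.33, 0, 0, 0, 0, -1], [-0.44, -0.33, 0, 0, 0, 0, -1]]])

```text
time: 0.95
tool_pos: [0.4243, 0.341, 0.256]
tcp_rot: [0.603, 3.083, -0.002]
wrist_force: [-0.5, 0.2, -0.0]
width: 0.999
grip_force: 0.0
```

Call:
play_rows(commands=[[[-0.06, -0.04, 0.005, 0, 0, -0.01, -1], [-0.12, -0.08, 0.01, 0, 0, -0.02, -1], [-0.18, -0.12, 0.01, 0, 0, -0.03, -1], [-0.208, -0.142, 0.01, 0, 0, -0.039, -1], [-0.208, -0.142, 0.01, 0, 0, -0.039, -1], [-0.208, -0.142, 0.01, 0, 0, -0.039, -1], [-0.208, -0.142, 0.01, 0, 0, -0.039, -1]]])

```text
time: 1.65
tool_pos: [0.5061, 0.2199, 0.2501]
tcp_rot: [-0.405, -3.115, -0.001]
wrist_force: [-0.4, 0.1, -0.2]
width: 0.999
grip_force: 0.0
```

Run:
```python
from h import *
p=params('wrist'); im=bot.read_camera('wrist'); s=bot.read_state()
cv2.imwrite('pics/w1.png',im); print(s['time'],s['tool_pos'],R.from_rotvec(s['tcp_rot']).as_matrix().round(3))
print(proj(p,(.5066,.2183,.134)))
```

```text
1.7 [0.50607193 0.21999033 0.25012938] [[-0.967  0.255 -0.001]
 [ 0.255  0.967  0.   ]
 [ 0.001  0.    -1.   ]]
[309.9513278 247.1121979]
```

View pics/w1.png

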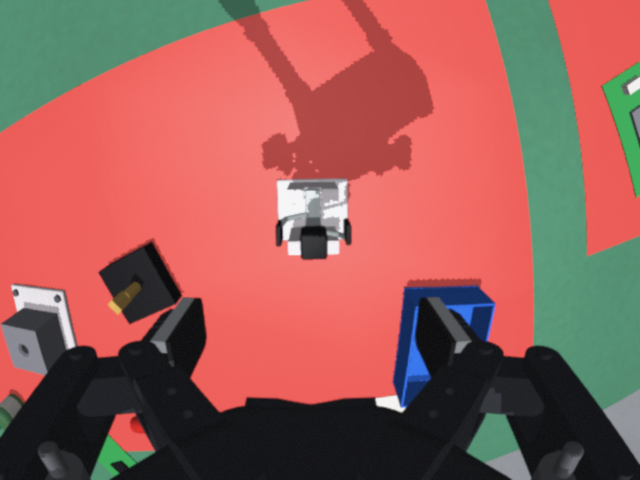

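The wrist view shows the knob at about (314,242), the pads at (279,233) and (347,232), and the stand square to the picture, so the yaw is good. I'll zoom in once for the pixel positions.

Run:
```python
import cv2
im=cv2.imread('pics/w1.png'); a=cv2.resize(im[170:270,260:365],None,fx=5.5,fy=5.5,interpolation=cv2.INTER_CUBIC)
cv2.imwrite('pics/c1.png',cv2.convertScaleAbs(a,alpha=1.6,beta=20))
```

```text
(no output)
```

View pics/c1.png

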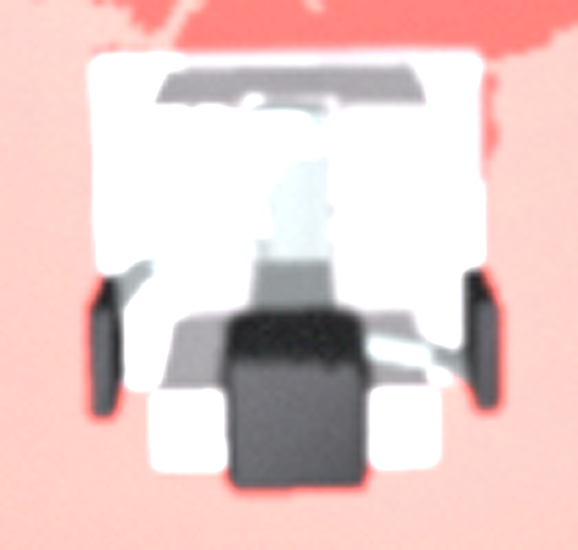

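The knob's top face is centred at (314.0,247.3), and the pads lie symmetrically about it.

Run:
```python
from h import *
# arm unmoved since the picture
p=params('wrist'); k=plane(p,314.0,247.3,.134); print(k)
l=plane(p,*(np.array([106,280])/5.5+[260,170]),.104); r=plane(p,*(np.array([483,278])/5.5+[260,170]),.104)
print(l,r,(l+r)/2,np.degrees(np.arctan2(*(l-r)[:2])),np.linalg.norm(l-r))
a=plane(p,*(np.array([95,55])/5.5+[260,170]),.0);b=plane(p,*(np.array([480,52])/5.5+[260,170]),.0);print(np.degrees(np.arctan2(*(a-b)[:2])))
print(tool([k[0],k[1],.098])*.6, tool([k[0],k[1],.098]))
```

```text
[0.50741224 0.22089342 0.134     ]
[0.49039705 0.1995372  0.104     ] [0.50281438 0.24783342 0.104     ] [0.49660572 0.22368531 0.104     ] -165.58111623978226 0.049866974072486636
-165.7365235136712
[-0.00115633  0.00118314  0.15212897] [-0.00192721  0.0019719   0.25354829]
```

Call:
play_rows(commands=[[[-0.002, 0.002, 0.06, 0, 0, 0, -1], [-0.002, 0.002, 0.12, 0, 0, 0, -1], [-0.002, 0.002, 0.17, 0, 0, 0, -1], [-0.002, 0.002, 0.21, 0, 0, 0, -1], [-0.002, 0.002, 0.24, 0, 0, 0, -1], [-0.002, 0.002, 0.255, 0, 0, 0, -1], [-0.002, 0.002, 0.255, 0, 0, 0, -1], [-0.002, 0.002, 0.255, 0, 0, 0, -1]]])

```text
time: 2.5
tool_pos: [0.5086, 0.2203, 0.0981]
tcp_rot: [0.405, 3.114, 0.001]
wrist_force: [0.8, -0.2, 0.8]
width: 0.998
grip_force: 0.0
```

Call:
play_rows(commands=[[[0, 0, 0, 0, 0, 0, -0.2], [0, 0, 0, 0, 0, 0, 0], [0, 0, 0, 0, 0, 0, 0.2], [0, 0, 0, 0, 0, 0, 0.4], [0, 0, 0, 0, 0, 0, 0.6], [0, 0, 0, 0, 0, 0, 0.8], [0, 0, 0, 0, 0, 0, 1], [0, 0, 0, 0, 0, 0, 1]]], force=35)

```text
time: 3.3
tool_pos: [0.5122, 0.2214, 0.1024]
tcp_rot: [0.405, 3.107, 0.008]
wrist_force: [-1.5, 1.0, 16.3]
width: 0.322
grip_force: 34.3
```

Run:
```python
from h import *
s=bot.read_state(); print(s['time'],s['tool_pos'],s['width'],s['width']*85,s['grip_force'],s['wrist_force'])
```

```text
3.3 [0.51222509 0.22140808 0.10241143] 0.321864252204109 27.358461437349266 34.326966404914856 [-1.53249466  0.97926517 16.31997674]
```

Call:
play_rows(commands=[[[0, 0, -0.02, 0, 0, 0, 1], [0, 0, -0.05, 0, 0, 0, 1], [0, 0, -0.09, 0, 0, 0, 1], [0, 0, -0.13, 0, 0, 0, 1], [0, 0, -0.17, 0, 0, 0, 1], [0, 0, -0.2, 0, 0, 0, 1], [0, 0, -0.2, 0, 0, 0, 1], [0, 0, -0.2, 0, 0, 0, 1]]])

```text
time: 4.1
tool_pos: [0.5081, 0.2194, 0.2173]
tcp_rot: [0.406, 3.115, 0.0]
wrist_force: [0.0, 0.5, -1.9]
width: 0.311
grip_force: 35.8
```

Run:
```python
from h import *
s=bot.read_state(); print(s['time'],s['tool_pos'],s['tcp_rot'],s['width'],s['wrist_force'])
p=params('wrist'); im=bot.read_camera('wrist'); cv2.imwrite('pics/w2.png',im); cv2.imwrite('pics/s2.png',bot.read_camera('scene'))
for n,x in (('wrist',im),):
  i=x.astype(int); m=((i[...,2]>1.6*i[...,0])&(i[...,2]-i[...,1]>15)&(i[...,1]>1.25*i[...,0])).astype(np.uint8)
  k,l,st,ce=cv2.connectedComponentsWithStats(m)
  for j in range(1,k):
    if st[j,4]>40: print(st[j],ce[j])
print(proj(p,(.534,.0147,.074)))
```

```text
4.1 [0.50814657 0.21940102 0.21731844] [4.06366954e-01 3.11481521e+00 1.78630965e-04] 0.31080037595168897 [ 0.04140821  0.51212444 -1.89139932]
[ 91 292  36  37 542] [108.34686347 310.12361624]
[ 97.87533635 319.34615606]
```

View pics/w2.png

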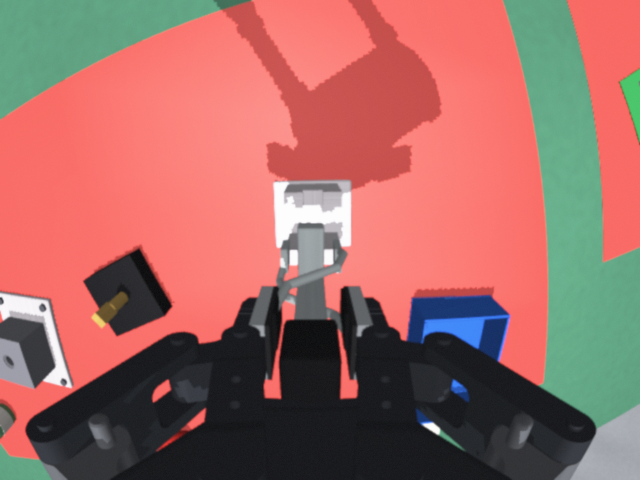

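The tweezers are out of the stand and squeezed open, with the jaws open at about (285–345,260). The rack is at (128,290) and the post's top near (98,318). I'll move so that the post lies under the wrist camera.

Call:
play_rows(commands=[[[-0.03, -0.035, 0, 0, 0, 0, 1], [-0.08, -0.095, 0, 0, 0, 0, 1], [-0.13, -0.155, 0, 0, 0, 0, 1], [-0.18, -0.21, 0, 0, 0, 0, 1], [-0.22, -0.255, 0, 0, 0, 0, 1], [-0.248, -0.286, 0, 0, 0, 0, 1], [-0.248, -0.286, 0, 0, 0, 0, 1], [-0.248, -0.286, 0, 0, 0, 0, 1]]])

```text
time: 5.0
tool_pos: [0.6072, 0.0151, 0.2154]
tcp_rot: [-0.408, -3.112, -0.0]
wrist_force: [0.4, 0.1, -1.0]
width: 0.312
grip_force: 35.8
```

Run:
```python
from h import *
s=bot.read_state(); print(s['time'],s['tool_pos'],s['tcp_rot'],s['width'],s['wrist_force'])
p=params('wrist'); im=bot.read_camera('wrist'); cv2.imwrite('pics/w3.png',im)
u=proj(p,(.534,.0147,.074)); print(u)
a,b=np.clip(np.array(u).astype(int)-[50,60],0,None)
c1=cv2.resize(im[b:b+100,a:a+100],(400,400),interpolation=cv2.INTER_CUBIC); print('crop',a,b)
c2=cv2.resize(im[60:460,130:500],(400,432))[:400]
cv2.imwrite('pics/c3.png',np.hstack([c1,c2]))
```

```text
5.0 [0.60719044 0.01512375 0.2154029 ] [-4.08109057e-01 -3.11152056e+00 -5.91641853e-05] 0.31198116883573257 [ 0.3917629   0.0877792  -1.02987135]
[284.2197508  137.26043371]
crop 234 77
```

View pics/c3.png

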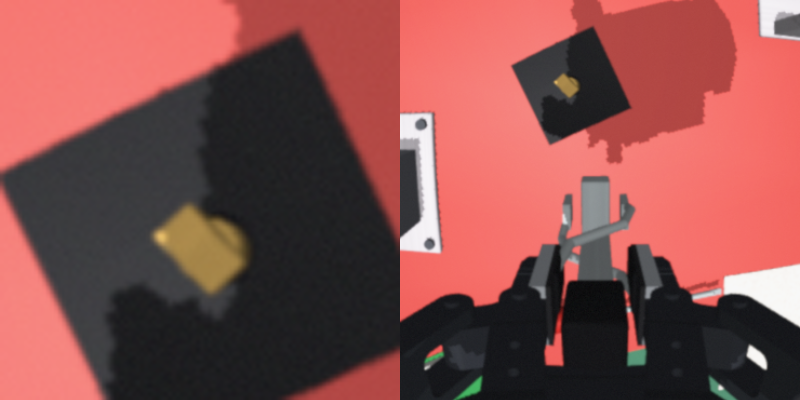

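In the crop, the blade top is centred at (284,139) in full-picture pixels with its long axis at about 45° down-right. The cross-bar end is near (310,225). I'll compute the blade pose and where the tweezers sit in the grip.

Run:
```python
from h import *
p=params('wrist'); s=bot.read_state(); Rt=R.from_rotvec(s['tcp_rot']).as_matrix()
px=lambda x,y:(234+x/4,77+y/4)
c=[plane(p,*px(*q),.074) for q in((155,237),(190,205),(246,262),(212,293))]
ctr=np.mean(c,0); a=(c[2]-c[1]+c[3]-c[0])/2; b=(c[0]-c[1]+c[3]-c[2])/2
print('blade',ctr,'x len',np.linalg.norm(a),np.degrees(np.arctan2(a[1],a[0])),'y len',np.linalg.norm(b),np.degrees(np.arctan2(b[1],b[0])))
print('tool y yaw',np.degrees(np.arctan2(Rt[1,1],Rt[0,1])))
for dx in(0,.003,.006,.009):
    print(dx,[proj(p,s['tool_pos']+Rt@np.array(q)).round(1) for q in((.028+dx,0,.0524),(.028+dx,0,.0404),(.007+dx,.013,.0964),(.007+dx,.013,.0764),(-.007+dx,.013,.0764))])
im=cv2.imread('pics/w3.png'); 
s2=cv2.imread('pics/s2.png'); S=params('scene'); u=proj(S,(.508,.2194,.17)).astype(int); print(u)
w=s2[u[1]-60:u[1]+60,u[0]-50:u[0]+50]
cv2.imwrite('pics/c4.png',np.hstack([cv2.resize(im[200:300,260:360],(480,480),interpolation=cv2.INTER_CUBIC),cv2.resize(w,(300,360))[:360].copy() if 0 else cv2.resize(w,(300,480))]))
```

```text
blade [0.53527432 0.01491362 0.074     ] x len 0.013926424406542895 29.347701534398922 y len 0.008085906103799771 -62.75209778126383
tool y yaw 75.12010935701393
0 [array([312.9, 226.9]), array([313.1, 233.4]), array([334.1, 243.8]), array([336.3, 254. ]), array([335.7, 277.8])]
0.003 [array([312.9, 220.7]), array([313.1, 226.7]), array([334.1, 239. ]), array([336.4, 248.7]), array([335.9, 272.8])]
0.006 [array([312.9, 214.4]), array([313.1, 220. ]), array([334.2, 234.1]), array([336.5, 243.4]), array([336. , 267.7])]
0.009 [array([313. , 208.1]), array([313.2, 213.2]), array([334.3, 229.2]), array([336.6, 238.1]), array([336.1, 262.6])]
[390 148]
```

View pics/c4.png

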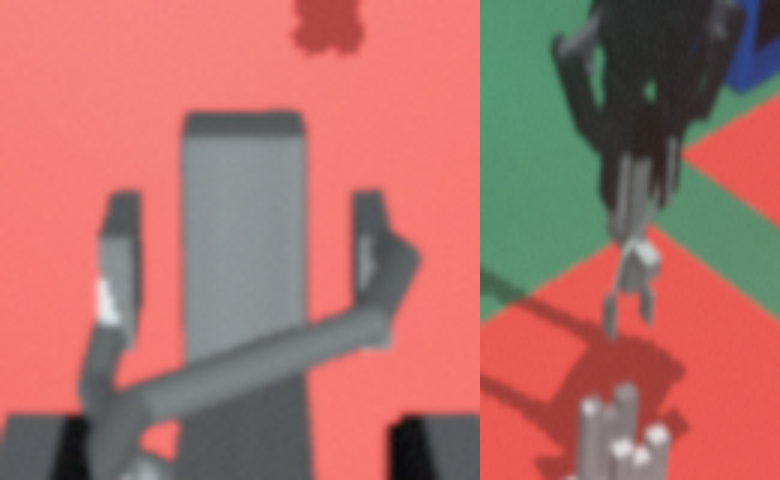

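Tweezers sit about +2.4 mm in tool x and −0.5 mm in y. Next I rotate −43° about tool z, then shift over the blade.

Call:
play_rows(commands=[[[0, 0, 0, 0, 0, -0.04, 1], [0, 0, 0, 0, 0, -0.08, 1], [0, 0, 0, 0, 0, -0.12, 1], [0, 0, 0, 0, 0, -0.16, 1], [0, 0, 0, 0, 0, -0.2, 1], [0, 0, 0, 0, 0, -0.239, 1], [0, 0, 0, 0, 0, -0.239, 1], [0, 0, 0, 0, 0, -0.239, 1]]])

```text
time: 5.85
tool_pos: [0.6075, 0.0166, 0.2169]
tcp_rot: [0.762, -3.047, -0.001]
wrist_force: [-0.5, -0.0, -0.1]
width: 0.314
grip_force: 35.8
```

Run:
```python
from h import *
s=bot.read_state(); Rt=R.from_rotvec(s['tcp_rot']).as_matrix(); print(s['time'],s['tool_pos'],s['q'],Rt.round(3))
print(np.degrees(np.arctan2(Rt[1,1],Rt[0,1])))
t=np.array([.5353,.0149,s['tool_pos'][2]])-Rt[:,0]*.0024+Rt[:,1]*.0005; print(t,tool(t))
```

```text
5.85 [0.60748429 0.01659748 0.21690475] [-1.37652865e-02  1.65899339e-01  1.79605977e+00  1.93811027e-04
  1.18041499e+00 -2.07469884e+00] [[-0.882 -0.471 -0.001]
 [-0.471  0.882  0.   ]
 [ 0.001  0.001 -1.   ]]
118.07855547879419
[0.53718219 0.01647079 0.21690358] [1.03478956e-01 5.49635478e-02 9.31705331e-05]
```

Call:
play_rows(commands=[[[0.03, 0.016, 0, 0, 0, 0, 1], [0.07, 0.037, 0, 0, 0, 0, 1], [0.095, 0.05, 0, 0, 0, 0, 1], [0.1035, 0.055, 0, 0, 0, 0, 1], [0.1035, 0.055, 0, 0, 0, 0, 1], [0.1035, 0.055, 0, 0, 0, 0, 1], [0.1035, 0.055, 0.02, 0, 0, 0, 1], [0.1035, 0.055, 0.02, 0, 0, 0, 1]]])

```text
time: 6.65
tool_pos: [0.5372, 0.0154, 0.2031]
tcp_rot: [0.763, -3.044, -0.001]
wrist_force: [-0.8, 0.2, -1.1]
width: 0.316
grip_force: 35.8
```

Run:
```python
from h import *
s=bot.read_state(); print(s['time'],s['tool_pos'])
p=params('wrist'); im=bot.read_camera('wrist'); cv2.imwrite('pics/w5.png',im); s2=bot.read_camera('scene'); cv2.imwrite('pics/s5.png',s2)
S=params('scene'); u=proj(S,(.5353,.0149,.09)).astype(int); print(u)
w=s2[u[1]-50:u[1]+50,u[0]-40:u[0]+40]
cv2.imwrite('pics/c5.png',np.hstack([cv2.resize(im[190:300,260:360],(436,480),interpolation=cv2.INTER_CUBIC),cv2.resize(w,(360,480),interpolation=cv2.INTER_CUBIC)]))
```

```text
6.65 [0.53715778 0.01536946 0.20314323]
[321 224]
```

View pics/c5.png

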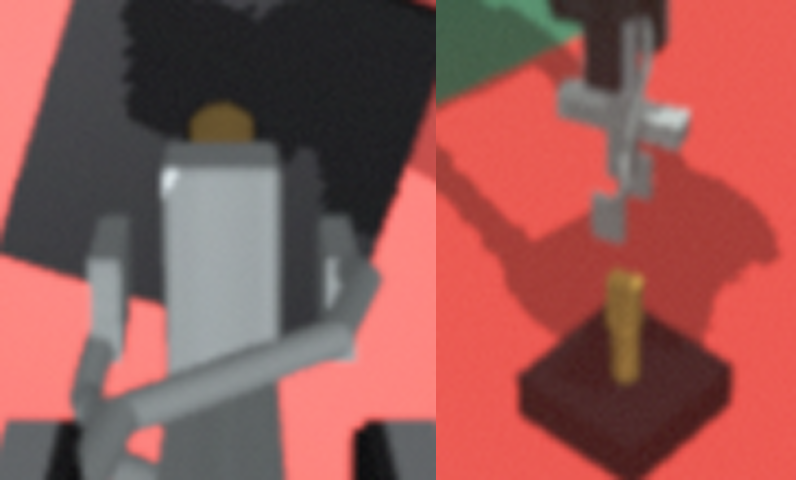

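The wrist view shows the shaft exactly behind the cross-bar's centre line. The scene view shows the jaws straddling the blade. Descending.

Call:
play_rows(commands=[[[0, 0.001, 0.02, 0, 0, 0, 1], [0, 0.001, 0.04, 0, 0, 0, 1], [0, 0.001, 0.055, 0, 0, 0, 1], [0, 0.001, 0.068, 0, 0, 0, 1], [0, 0.001, 0.075, 0, 0, 0, 1], [0, 0.001, 0.08, 0, 0, 0, 1], [0, 0.001, 0.08, 0, 0, 0, 1], [0, 0.001, 0.08, 0, 0, 0, 1]]])

```text
time: 7.55
tool_pos: [0.5378, 0.0158, 0.1576]
tcp_rot: [-0.764, 3.047, -0.0]
wrist_force: [0.2, -0.2, -0.6]
width: 0.313
grip_force: 35.8
```

Call:
play_rows(commands=[[[0, 0, 0.001, 0, 0, 0, 1], [0, 0, 0.002, 0, 0, 0, 1], [0, 0, 0.003, 0, 0, 0, 1], [0, 0, 0.004, 0, 0, 0, 1], [0, 0, 0.004, 0, 0, 0, 1], [0, 0, 0.004, 0, 0, 0, 1]]])

```text
time: 8.15
tool_pos: [0.5374, 0.0159, 0.1549]
tcp_rot: [0.764, -3.047, -0.0]
wrist_force: [0.6, 0.1, -1.0]
width: 0.311
grip_force: 35.8
```

Call:
play_rows(commands=[[[0, 0, 0.002, 0, 0, 0, 1], [0, 0, 0.004, 0, 0, 0, 1], [0, 0, 0.006, 0, 0, 0, 1], [0, 0, 0.006, 0, 0, 0, 1], [0, 0, 0.006, 0, 0, 0, 1]]])

```text
time: 8.65
tool_pos: [0.5374, 0.0159, 0.1512]
tcp_rot: [0.764, -3.047, -0.0]
wrist_force: [-0.0, -0.3, -1.2]
width: 0.315
grip_force: 35.8
```

Call:
play_rows(commands=[[[0, 0, 0.002, 0, 0, 0, 1], [0, 0, 0.004, 0, 0, 0, 1], [0, 0, 0.004, 0, 0, 0, 1], [0, 0, 0.004, 0, 0, 0, 1]]])

```text
time: 9.05
tool_pos: [0.5374, 0.0159, 0.1488]
tcp_rot: [0.764, -3.047, -0.0]
wrist_force: [-0.8, 0.1, -0.3]
width: 0.314
grip_force: 35.8
```

Call:
play_rows(commands=[[[0, 0, 0.001, 0, 0, 0, 1], [0, 0, 0.002, 0, 0, 0, 1], [0, 0, 0.003, 0, 0, 0, 1], [0, 0, 0.003, 0, 0, 0, 1]]])

```text
time: 9.45
tool_pos: [0.5386, 0.0159, 0.1485]
tcp_rot: [-0.764, 3.045, -0.001]
wrist_force: [0.3, -0.6, 5.0]
width: 0.313
grip_force: 36.7
```

Call:
play_rows(commands=[[[0, 0, 0.001, 0, 0, 0, 1], [0, 0, 0.002, 0, 0, 0, 1], [0, 0, 0.002, 0, 0, 0, 1], [0, 0, 0.002, 0, 0, 0, 1]]])

```text
time: 9.85
tool_pos: [0.5395, 0.0158, 0.1484]
tcp_rot: [-0.763, 3.043, -0.002]
wrist_force: [-0.4, 0.7, 9.8]
width: 0.313
grip_force: 37.3
```

Spine contact felt at TCP z 0.1485. I'll ease off a little and let the tweezers close.

Call:
play_rows(commands=[[[0, 0, -0.002, 0, 0, 0, 1], [0, 0, -0.002, 0, 0, 0, 0.3], [0, 0, -0.002, 0, 0, 0, 0.1], [0, 0, -0.002, 0, 0, 0, -0.1], [0, 0, -0.002, 0, 0, 0, -0.3], [0, 0, -0.002, 0, 0, 0, -0.6], [0, 0, -0.002, 0, 0, 0, -1], [0, 0, -0.002, 0, 0, 0, -1]]])

```text
time: 10.65
tool_pos: [0.5374, 0.0159, 0.147]
tcp_rot: [0.764, -3.047, -0.0]
wrist_force: [0.3, -0.0, 1.1]
width: 0.999
grip_force: 0.0
```

Call:
play_rows(commands=[[[0, 0, 0, 0, 0, 0, -1], [0, 0, 0, 0, 0, 0, -1]]])

```text
time: 10.85
tool_pos: [0.5375, 0.0159, 0.1471]
tcp_rot: [-0.764, 3.047, -0.0]
wrist_force: [0.3, 0.6, -0.4]
width: 1.002
grip_force: 0.0
```

Run:
```python
from h import *
s=bot.read_state(); print(s['time'],s['tool_pos'],s['tcp_rot'],s['wrist_force'])
p=params('wrist'); im=bot.read_camera('wrist'); cv2.imwrite('pics/w6.png',im); s2=bot.read_camera('scene'); cv2.imwrite('pics/s6.png',s2)
# dark knob & cross-bar in wrist image: rows of gray along centre column
i=im.astype(int); mx=i.max(2); 
print([(r,mx[r,305:318].mean().round()) for r in range(150,420,8)])
```

```text
10.85 [0.53751015 0.01588094 0.1471056 ] [-7.64376952e-01  3.04710976e+00 -2.50060848e-05] [ 0.32423623  0.57830149 -0.39283408]
[(150, np.float64(252.0)), (158, np.float64(252.0)), (166, np.float64(252.0)), (174, np.float64(249.0)), (182, np.float64(60.0)), (190, np.float64(70.0)), (198, np.float64(47.0)), (206, np.float64(33.0)), (214, np.float64(32.0)), (222, np.float64(75.0)), (230, np.float64(164.0)), (238, np.float64(166.0)), (246, np.float64(165.0)), (254, np.float64(164.0)), (262, np.float64(164.0)), (270, np.float64(153.0)), (278, np.float64(110.0)), (286, np.float64(96.0)), (294, np.float64(97.0)), (302, np.float64(97.0)), (310, np.float64(97.0)), (318, np.float64(97.0)), (326, np.float64(17.0)), (334, np.float64(16.0)), (342, np.float64(17.0)), (350, np.float64(16.0)), (358, np.float64(17.0)), (366, np.float64(28.0)), (374, np.float64(27.0)), (382, np.float64(28.0)), (390, np.float64(27.0)), (398, np.float64(27.0)), (406, np.float64(28.0)), (414, np.float64(29.0))]
```

The tweezers stay upright on the post (cross-bar end still at rows 222–230). Now I regrasp at the knob.

Call:
play_rows(commands=[[[0.001, 0, -0.015, 0, 0, 0, -1], [0.003, 0, -0.035, 0, 0, 0, -1], [0.004, -0.001, -0.052, 0, 0, 0, -1], [0.004, -0.001, -0.052, 0, 0, 0, -1], [0.004, -0.001, -0.052, 0, 0, 0, 0], [0.004, -0.001, -0.052, 0, 0, 0, 0.3], [0.004, -0.001, -0.052, 0, 0, 0, 0.5], [0.004, -0.001, -0.052, 0, 0, 0, 0.55]]], force=50)

```text
time: 11.75
tool_pos: [0.5353, 0.0142, 0.1777]
tcp_rot: [0.764, -3.046, -0.0]
wrist_force: [0.7, 0.9, -0.3]
width: 0.33
grip_force: 0.0
```

Call:
play_rows(commands=[[[0, 0, 0, 0, 0, 0, 0.6], [0, 0, 0, 0, 0, 0, 0.7], [0, 0, 0, 0, 0, 0, 0.8], [0, 0, 0, 0, 0, 0, 1], [0, 0, 0, 0, 0, 0, 1], [0, 0, 0, 0, 0, 0, 1]]])

```text
time: 12.35
tool_pos: [0.5355, 0.0142, 0.1781]
tcp_rot: [0.764, -3.047, 0.0]
wrist_force: [0.2, -0.1, -1.6]
width: 0.202
grip_force: 48.8
```

Call:
play_rows(commands=[[[0, 0, -0.01, 0, 0, 0, 1], [0, 0, -0.03, 0, 0, 0, 1], [0, 0, -0.06, 0, 0, 0, 1], [0, 0, -0.1, 0, 0, 0, 1], [0, 0, -0.14, 0, 0, 0, 1], [0, 0, -0.16, 0, 0, 0, 1], [0, 0, -0.16, 0, 0, 0, 1], [0, 0, -0.16, 0, 0, 0, 1]]])

```text
time: 13.15
tool_pos: [0.5354, 0.0142, 0.2741]
tcp_rot: [0.764, -3.047, 0.0]
wrist_force: [-0.0, -0.2, -1.2]
width: 0.204
grip_force: 48.9
```

Run:
```python
from h import *
s=bot.read_state(); Rt=R.from_rotvec(s['tcp_rot']).as_matrix(); print(s['time'],s['tool_pos'],s['wrist_force'],s['q'])
for n in('top','scene','wrist'):
  p=params(n); im=bot.read_camera(n); cv2.imwrite(f'pics/{n}7.png',im); i=im.astype(int)
  m=((i[...,2]>1.6*i[...,0])&(i[...,2]-i[...,1]>15)&(i[...,1]>1.25*i[...,0])).astype(np.uint8)
  k,l,st,ce=cv2.connectedComponentsWithStats(m)
  for j in range(1,k):
    if st[j,4]>8: print(n,st[j],ce[j])
  print('pred blade,foot',proj(p,s['tool_pos']+Rt@[0,0,.116]),proj(p,s['tool_pos']+Rt@[0,0,.172]), 'mouth',proj(p,(.567,-.1707,.06)))
```

```text
13.15 [0.53544529 0.01419851 0.27409764] [-0.0317764  -0.21879784 -1.20661354] [-1.99740021e-02 -1.16264278e-02  1.87929151e+00 -3.25617476e-05
  1.27397641e+00 -2.08231821e+00]
top [135 184   1  11  11] [135. 189.]
top [ 16 244  59  73 202] [ 40.81188119 281.46039604]
top [381 259   3   4  10] [382.  260.8]
top [ 63 260   5  18  18] [ 65.  268.5]
top [132 260   1  10  10] [132.  264.5]
top [ 94 336   1  10  10] [ 94.  340.5]
top [ 62 380   9   1   9] [ 66. 380.]
top [ 583  437   49   43 1703] [607.40340575 459.53082795]
pred blade,foot [305.05920756 272.68830535] [305.47851238 272.39221329] mouth [382.04223298 261.02599512]
scene [540  47  12   4  18] [545.33333333  47.66666667]
scene [554  46  13   5  28] [558.82142857  48.25      ]
scene [567  46   6   5  16] [569.3125  47.8125]
scene [521  48   8   3  11] [524.90909091  48.45454545]
scene [432  56  54  45 833] [465.66266507  75.7695078 ]
scene [533  93  25  22 291] [546.12371134 103.32302405]
scene [ 562  103   78   46 1228] [602.00162866 124.83794788]
scene [531 114  21   9  52] [542.32692308 120.09615385]
scene [470 129  72  36
[... 215 characters left out ...]
 [182.4 395.2]
scene [284 403  14  22  40] [289.375 413.575]
scene [192 417  20   8  29] [201.72413793 421.68965517]
pred blade,foot [321.46733121 196.65253954] [321.61722013 220.24542393] mouth [251.95258615 288.24717279]
wrist [ 51 271   5  19  22] [ 51.45454545 278.86363636]
wrist [ 99 288   1  33  33] [ 99. 304.]
wrist [627 347   5  10  10] [629.  351.5]
wrist [618 358   9  16  16] [622.  365.5]
wrist [626 390  14  13  19] [633.52631579 397.89473684]
wrist [616 403   9   1   9] [620. 403.]
wrist [605 404   9   1   9] [609. 404.]
wrist [594 419  46  55 336] [617.99702381 447.33035714]
pred blade,foot [310.55631867 248.72167927] [310.40401131 228.37593862] mouth [124.84628424 158.9346902 ]
```

The post is out of the rack and hanging where predicted (scene brass blob at (322.5,211)). Next I move beside the socket and look at the hole with the wrist camera.

Call:
play_rows(commands=[[[-0.003, -0.03, 0, 0, 0, 0, 1], [-0.008, -0.08, 0, 0, 0, 0, 1], [-0.013, -0.14, 0, 0, 0, 0, 1], [-0.018, -0.195, 0, 0, 0, 0, 1], [-0.022, -0.245, 0, 0, 0, 0, 1], [-0.026, -0.28, 0.01, 0, 0, 0, 1], [-0.027, -0.297, 0.02, 0, 0, 0, 1], [-0.027, -0.297, 0.03, 0, 0, 0, 1]]])

```text
time: 14.1
tool_pos: [0.6342, -0.1368, 0.2546]
tcp_rot: [0.761, -3.046, -0.001]
wrist_force: [0.0, 0.7, -1.8]
width: 0.196
grip_force: 48.9
```

Call:
play_rows(commands=[[[0, 0, 0, 0, 0, 0, 1], [0, 0, 0, 0, 0, 0, 1]]])

```text
time: 14.3
tool_pos: [0.6333, -0.1343, 0.2557]
tcp_rot: [0.765, -3.046, -0.002]
wrist_force: [0.4, 1.4, -0.8]
width: 0.203
grip_force: 48.9
```

Run:
```python
from h import *
s=bot.read_state(); p=params('wrist'); im=bot.read_camera('wrist'); cv2.imwrite('pics/w8.png',im)
print(s['time'],s['tool_pos'],s['tcp_rot'],s['wrist_force'])
u=proj(p,(.567,-.1707,.06)); print(u,proj(p,(.580,-.1707,.06)))
a,b=np.array(u).astype(int)-50
b=max(b,0)
print('crop',a,b); cv2.imwrite('pics/c8.png',cv2.resize(im[b:b+100,a:a+100],(600,600),interpolation=cv2.INTER_CUBIC))
```

```text
14.3 [ 0.63329276 -0.13431042  0.25566198] [ 7.65248063e-01 -3.04566693e+00 -1.62401499e-03] [ 0.42421478  1.40387247 -0.822688  ]
[309.95888858 131.98484997] [302.57209208 145.60650493]
crop 259 81
```

View pics/c8.png

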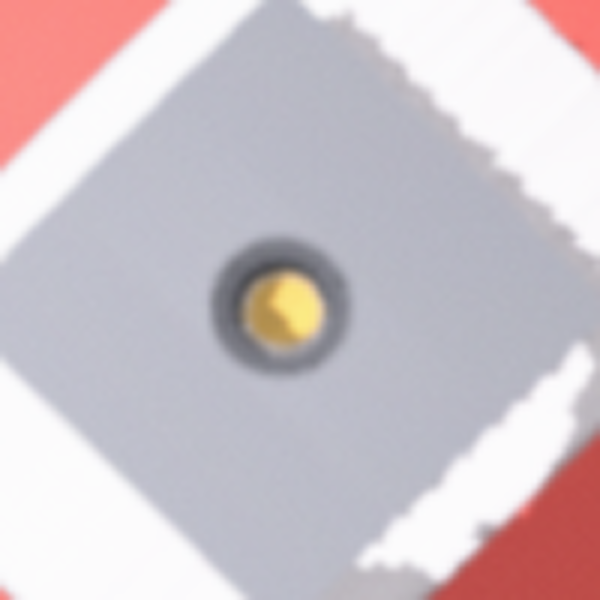

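The hole is clearly visible: chamfer circle centred at (305.8,132.2), with the gold contact inside it.

Run:
```python
from h import *
s=bot.read_state(); p=params('wrist'); im=bot.read_camera('wrist'); Rt=R.from_rotvec(s['tcp_rot']).as_matrix()
print(s['time'],s['tool_pos'])
g=cv2.cvtColor(im,6); g=cv2.resize(g[92:172,266:346],None,fx=4,fy=4,interpolation=2)
c=cv2.HoughCircles(g,cv2.HOUGH_GRADIENT,1,200,param1=80,param2=15,minRadius=38,maxRadius=54); print(c)
u=np.array(c[0,0,:2])/4+[266,92]; m=plane(p,*u,.06); print(u,m)
# foot = TCP + (-.0003,.0005) rotated the same yaw
t=m-[-.0003,.0005,0]; t[2]=s['tool_pos'][2]; print(t,tool(t))
```

```text
14.35 [ 0.63358603 -0.13428352  0.25626111]
[[[159.5 157.5  44.6]]]
[305.875 131.375] [ 0.56867006 -0.17399927  0.06      ]
[ 0.56897006 -0.17449927  0.25626111] [ 0.12689797 -0.00784537  0.00075161]
```

Call:
play_rows(commands=[[[0.03, -0.002, 0, 0, 0, 0, 1], [0.07, -0.004, 0, 0, 0, 0, 1], [0.1, -0.006, 0, 0, 0, 0, 1], [0.12, -0.008, 0, 0, 0, 0, 1], [0.127, -0.008, 0, 0, 0, 0, 1], [0.127, -0.008, 0, 0, 0, 0, 1], [0.127, -0.008, 0, 0, 0, 0, 1], [0.127, -0.008, 0, 0, 0, 0, 1]]])

```text
time: 15.2
tool_pos: [0.5697, -0.1752, 0.2563]
tcp_rot: [-0.765, 3.047, 0.0]
wrist_force: [0.6, -0.8, -1.1]
width: 0.205
grip_force: 49.0
```

Run:
```python
from h import *
s=bot.read_state(); Rt=R.from_rotvec(s['tcp_rot']).as_matrix()
print(s['time'],s['tool_pos'],s['wrist_force'],Rt[:,2]); print(tool([.5692,-.1745,.234]))
p=params('scene'); im=bot.read_camera('scene'); cv2.imwrite('pics/s9.png',im)
f=s['tool_pos']+Rt@[0,0,.172]; b=s['tool_pos']+Rt@[0,0,.116]; print(f,proj(p,f),proj(p,b))
i=im.astype(int); m=((i[...,2]>1.6*i[...,0])&(i[...,2]-i[...,1]>15)&(i[...,1]>1.25*i[...,0]))
for v in range(200,285,4):
  c=np.where(m[v,235:275])[0]
  if len(c): print(v,c.min()+235,c.max()+235)
```

```text
15.2 [ 0.56968753 -0.17517409  0.25632265] [ 0.55707237 -0.76072051 -1.11237718] [ 4.35049076e-04  1.25357988e-04 -9.99999898e-01]
[0.00020196 0.00137759 0.03720421]
[ 0.56976235 -0.17515252  0.08432267] [249.32579538 280.6371298 ] [245.96712311 257.06745498]
200 270 270
252 250 250
256 249 251
260 250 252
264 250 252
268 245 252
272 245 253
276 246 253
280 247 253
```

Call:
play_rows(commands=[[[0, 0.001, 0.01, 0, 0, 0, 1], [0, 0.001, 0.02, 0, 0, 0, 1], [0, 0.001, 0.028, 0, 0, 0, 1], [0, 0.001, 0.035, 0, 0, 0, 1], [0, 0.001, 0.035, 0, 0, 0, 1], [0, 0.001, 0.035, 0, 0, 0, 1]]])

```text
time: 15.85
tool_pos: [0.5688, -0.1749, 0.235]
tcp_rot: [0.764, -3.047, -0.0]
wrist_force: [-0.0, 0.5, -1.9]
width: 0.202
grip_force: 49.0
```

Call:
play_rows(commands=[[[0, 0, 0.002, 0, 0, 0, 1], [0, 0, 0.004, 0, 0, 0, 1], [0, 0, 0.006, 0, 0, 0, 1], [0, 0, 0.008, 0, 0, 0, 1], [0, 0, 0.01, 0, 0, 0, 1], [0, 0, 0.01, 0, 0, 0, 1]]])

```text
time: 16.45
tool_pos: [0.5688, -0.1748, 0.2291]
tcp_rot: [0.764, -3.047, -0.0]
wrist_force: [0.7, 0.5, -1.2]
width: 0.197
grip_force: 49.0
```

Call:
play_rows(commands=[[[0, 0, 0.002, 0, 0, 0, 1], [0, 0, 0.004, 0, 0, 0, 1], [0, 0, 0.006, 0, 0, 0, 1], [0, 0, 0.006, 0, 0, 0, 1]]])

```text
time: 16.85
tool_pos: [0.5688, -0.1749, 0.2254]
tcp_rot: [0.764, -3.047, -0.0]
wrist_force: [0.5, -0.1, -1.1]
width: 0.205
grip_force: 49.0
```

Call:
play_rows(commands=[[[0, 0, 0.002, 0, 0, 0, 1], [0, 0, 0.004, 0, 0, 0, 1], [0, 0, 0.006, 0, 0, 0, 1], [0, 0, 0.006, 0, 0, 0, 1]]])

```text
time: 17.25
tool_pos: [0.5688, -0.1749, 0.2218]
tcp_rot: [0.764, -3.047, -0.0]
wrist_force: [0.4, 0.1, -1.2]
width: 0.201
grip_force: 49.0
```

Call:
play_rows(commands=[[[0, 0, 0.002, 0, 0, 0, 1], [0, 0, 0.004, 0, 0, 0, 1], [0, 0, 0.004, 0, 0, 0, 1]]])

```text
time: 17.55
tool_pos: [0.5688, -0.1749, 0.2194]
tcp_rot: [0.764, -3.047, -0.0]
wrist_force: [0.1, 0.6, -2.0]
width: 0.203
grip_force: 49.0
```

Call:
play_rows(commands=[[[0, 0, 0.002, 0, 0, 0, 1], [0, 0, 0.003, 0, 0, 0, 1], [0, 0, 0.003, 0, 0, 0, 1]]])

```text
time: 17.85
tool_pos: [0.5688, -0.1749, 0.2177]
tcp_rot: [0.764, -3.047, -0.0]
wrist_force: [-0.0, 0.9, -2.1]
width: 0.2
grip_force: 49.0
```

Call:
play_rows(commands=[[[0, 0, 0.002, 0, 0, 0, 1], [0, 0, 0.003, 0, 0, 0, 1], [0, 0, 0.003, 0, 0, 0, 1]]])

```text
time: 18.15
tool_pos: [0.5688, -0.1749, 0.2159]
tcp_rot: [0.764, -3.047, -0.0]
wrist_force: [0.1, 0.6, -2.3]
width: 0.2
grip_force: 49.0
```

Call:
play_rows(commands=[[[0, 0, 0.002, 0, 0, 0, 1], [0, 0, 0.003, 0, 0, 0, 1], [0, 0, 0.003, 0, 0, 0, 1]]])

```text
time: 18.45
tool_pos: [0.5688, -0.1749, 0.2141]
tcp_rot: [0.764, -3.047, -0.0]
wrist_force: [1.1, -0.2, -1.4]
width: 0.204
grip_force: 49.0
```

Call:
play_rows(commands=[[[0, 0, 0.002, 0, 0, 0, 1], [0, 0, 0.003, 0, 0, 0, 1], [0, 0, 0.003, 0, 0, 0, 1]]])

```text
time: 18.75
tool_pos: [0.5688, -0.1749, 0.2123]
tcp_rot: [0.764, -3.047, -0.0]
wrist_force: [0.7, 0.1, -1.4]
width: 0.198
grip_force: 49.0
```

Call:
play_rows(commands=[[[0, 0, 0.002, 0, 0, 0, 1], [0, 0, 0.003, 0, 0, 0, 1], [0, 0, 0.003, 0, 0, 0, 1]]])

```text
time: 19.05
tool_pos: [0.5688, -0.1749, 0.2105]
tcp_rot: [0.764, -3.047, -0.0]
wrist_force: [0.3, 1.1, -1.3]
width: 0.203
grip_force: 49.0
```

Call:
play_rows(commands=[[[0, 0, 0.002, 0, 0, 0, 1], [0, 0, 0.003, 0, 0, 0, 1], [0, 0, 0.003, 0, 0, 0, 1]]])

```text
time: 19.35
tool_pos: [0.5688, -0.1749, 0.2087]
tcp_rot: [0.764, -3.047, -0.0]
wrist_force: [0.2, 0.6, -2.3]
width: 0.202
grip_force: 49.0
```

Call:
play_rows(commands=[[[0, 0, 0.002, 0, 0, 0, 1], [0, 0, 0.003, 0, 0, 0, 1], [0, 0, 0.003, 0, 0, 0, 1]]])

```text
time: 19.65
tool_pos: [0.5688, -0.1749, 0.2069]
tcp_rot: [0.764, -3.047, -0.0]
wrist_force: [0.5, 0.9, -2.2]
width: 0.2
grip_force: 49.0
```

Call:
play_rows(commands=[[[0, 0, 0.002, 0, 0, 0, 1], [0, 0, 0.003, 0, 0, 0, 1], [0, 0, 0.003, 0, 0, 0, 1]]])

```text
time: 19.95
tool_pos: [0.5688, -0.1749, 0.2051]
tcp_rot: [0.764, -3.047, -0.0]
wrist_force: [-0.3, 0.5, -1.7]
width: 0.204
grip_force: 49.0
```

Call:
play_rows(commands=[[[0, 0, 0.002, 0, 0, 0, 1], [0, 0, 0.003, 0, 0, 0, 1], [0, 0, 0.003, 0, 0, 0, 1]]])

```text
time: 20.25
tool_pos: [0.5688, -0.1749, 0.2033]
tcp_rot: [0.764, -3.047, -0.0]
wrist_force: [-0.5, 0.7, -2.2]
width: 0.202
grip_force: 49.0
```

Call:
play_rows(commands=[[[0, 0, 0.002, 0, 0, 0, 1], [0, 0, 0.003, 0, 0, 0, 1], [0, 0, 0.003, 0, 0, 0, 1]]])

```text
time: 20.55
tool_pos: [0.5688, -0.1749, 0.2015]
tcp_rot: [0.764, -3.047, -0.0]
wrist_force: [0.9, 0.2, -1.3]
width: 0.202
grip_force: 49.0
```

Call:
play_rows(commands=[[[0, 0, 0.002, 0, 0, 0, 1], [0, 0, 0.003, 0, 0, 0, 1], [0, 0, 0.003, 0, 0, 0, 1]]])

```text
time: 20.85
tool_pos: [0.5688, -0.1749, 0.1997]
tcp_rot: [0.764, -3.047, -0.0]
wrist_force: [0.4, 0.9, -2.1]
width: 0.197
grip_force: 49.0
```

Call:
play_rows(commands=[[[0, 0, 0.002, 0, 0, 0, 1], [0, 0, 0.003, 0, 0, 0, 1], [0, 0, 0.003, 0, 0, 0, 1]]])

```text
time: 21.15
tool_pos: [0.5689, -0.1749, 0.1981]
tcp_rot: [-0.764, 3.047, -0.0]
wrist_force: [0.4, 0.0, -0.6]
width: 0.202
grip_force: 49.1
```

Call:
play_rows(commands=[[[0, 0, 0.002, 0, 0, 0, 1], [0, 0, 0.002, 0, 0, 0, 1], [0, 0, 0.002, 0, 0, 0, 1]]])

```text
time: 21.45
tool_pos: [0.5691, -0.175, 0.1974]
tcp_rot: [-0.764, 3.047, -0.001]
wrist_force: [0.3, 1.2, 3.3]
width: 0.2
grip_force: 49.4
```

Run:
```python
from h import *
s=bot.read_state(); print(s['time'],s['tool_pos'],s['wrist_force'])
```

```text
21.45 [ 0.56910773 -0.17503299  0.19742401] [0.26326381 1.16001009 3.27405765]
```

Call:
play_rows(commands=[[[0, 0, 0.001, 0, 0, 0, 1], [0, 0, 0.001, 0, 0, 0, 1], [0, 0, 0.001, 0, 0, 0, 1], [0, 0, 0.001, 0, 0, 0, 1]]])

```text
time: 21.85
tool_pos: [0.5692, -0.175, 0.1968]
tcp_rot: [-0.764, 3.046, -0.001]
wrist_force: [0.6, 1.0, 5.3]
width: 0.202
grip_force: 49.7
```

About 7 N on the contact. I hold it briefly, ease off until the arm force is zero, and release.

Call:
play_rows(commands=[[[0, 0, 0, 0, 0, 0, 1], [0, 0, 0, 0, 0, 0, 1], [0, 0, 0, 0, 0, 0, 1], [0, 0, -0.001, 0, 0, 0, 1], [0, 0, -0.002, 0, 0, 0, 1], [0, 0, -0.003, 0, 0, 0, 1], [0, 0, -0.003, 0, 0, 0, 1], [0, 0, -0.003, 0, 0, 0, 1]]])

```text
time: 22.65
tool_pos: [0.5687, -0.1748, 0.1977]
tcp_rot: [0.764, -3.047, -0.0]
wrist_force: [0.9, 0.6, 1.7]
width: 0.202
grip_force: 49.3
```

Call:
play_rows(commands=[[[0, 0, 0, 0, 0, 0, 0.5], [0, 0, 0, 0, 0, 0, 0.3], [0, 0, 0, 0, 0, 0, 0], [0, 0, 0, 0, 0, 0, -0.4], [0, 0, 0, 0, 0, 0, -0.8], [0, 0, 0, 0, 0, 0, -1], [0, 0, 0, 0, 0, 0, -1], [0, 0, 0, 0, 0, 0, -1]]])

```text
time: 23.45
tool_pos: [0.5689, -0.1749, 0.1981]
tcp_rot: [-0.764, 3.047, -0.0]
wrist_force: [0.3, 1.4, -0.0]
width: 1.001
grip_force: 0.0
```

Call:
play_rows(commands=[[[0, 0, -0.01, 0, 0, 0, -1], [0, 0, -0.03, 0, 0, 0, -1], [0, 0, -0.06, 0, 0, 0, -1], [0, 0, -0.1, 0, 0, 0, -1], [0, 0, -0.14, 0, 0, 0, -1], [0, 0, -0.15, 0, 0, 0, -1], [0, 0, -0.15, 0, 0, 0, -1], [0, 0, -0.15, 0, 0, 0, -1]]])

```text
time: 24.25
tool_pos: [0.5684, -0.1748, 0.2874]
tcp_rot: [0.764, -3.046, -0.001]
wrist_force: [-0.8, 0.1, -0.6]
width: 1.001
grip_force: 0.0
```

Run:
```python
from h import *
s=bot.read_state(); print(s['time'],s['tool_pos'],s['wrist_force'])
im=bot.read_camera('scene'); im2=bot.read_camera('wrist')
cv2.imwrite('pics/f.png',np.hstack([cv2.resize(im[170:350,180:330],(400,480)),cv2.resize(im2[80:400,180:440],(390,480))]))
```

```text
24.25 [ 0.56842323 -0.17477285  0.28735784] [-0.81659984  0.06848262 -0.57374379]
```

View pics/f.png

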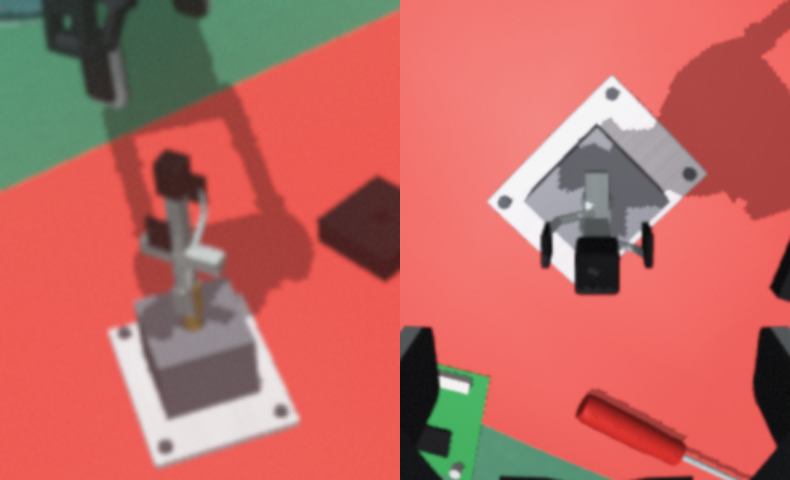

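The final view shows the post standing in the socket with the tweezers upright on it, and the gripper clear.

```bash
python3 -c "
from workcell import bot
print(bot.finish_job())"
```

```text
the job is handed in; nothing more can be done
None
```

The post is standing foot down in the socket with the tweezers still clamped on its blade; I pressed it onto the sprung contact with about 7 N by the wrist force, and handed the job in at about 24 s of the 46 s allowed (the hand-in call returned no verdict).

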